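# Lock the sliding stop arm with its quarter-turn thumbscrew

## Task

Slide the blue stop arm back along its guides until its keyed hole is at the jig's middle marks, then thread the red-winged thumbscrew down through it and through the keyed hole of the steel lock plate hidden underneath: that plate floats several mm either way along the guides, so feel for its hole and let the arm follow. Press the screw against the spring until its flange meets the arm, give it a quarter turn so that its cross pin locks under the plate, and let go. Work gently: never press with more than about 25 N, and leave the loose spanner, tin and offcuts where they lie.

Things in the scene. Friction and masses are not known exactly. Their poses are not given: they have to be found in the camera images.
- stop_jig: Aluminium jig base screwed to the table, 130 x 96 mm on plan, 55 mm tall. Origin: on the table below the middle marks; z up, x along the guides, out towards the arm's hanging stop face. Its top (z = 38 to 46 mm) carries the lock plate; below it is open for the pin to turn. Two dark guides on top at y = +-25 to 35 mm, up to z = 55 mm, each with a white middle mark at x = 0.
- stop_arm (a joint): sliding position in m of the blue stop arm along the jig's x; 0 = its hole exactly at the middle marks, positive = arm drawn out along +x; travel -0.020 to 0.045, stays where it is left, rubs with about 2 N, so that the screw in its hole can drag it along
- stop_hole (a point): centre of the keyed hole in the blue stop arm at the arm's upper side, 54 mm above the table (arm plate 8 mm thick, 47 mm wide, lying on the lock plate). Square bore and slot as in the lock plate, slot along the jig's y
- stop_grip (a point): centre of the top of the black grip on the stop arm, 89 mm above the table, 70 mm from the arm's hole along the jig's x. The grip is 34 mm long (jig x), 16 mm thick (jig y), 31 mm tall above its 4 mm foot
- thumbscrew: Loose quarter-turn thumbscrew, about 60 g, upright in the wooden block. Origin: centre of the underside of its brass flange (28 mm diameter, 4 mm thick); z up. Red wing above the flange, 34 mm long (x), 12 mm thick (y), from z = 4 to 32 mm. Steel shank below, 10 mm diameter, tapering over the last 4 mm to a 7 mm flat tip at z = -42 mm: halted with the flange 88 mm up, it stands on the lock plate.
- screw_block: Fixed wooden block 60 x 50 x 52 mm in which the thumbscrew stands, flange on its top (52 mm above the table); slotted hole 27 x 14 mm along its x. Origin: centre of its underside
- spanner: loose bright combination spanner 32 x 135 x 9 mm, a bystander; origin: centre of its underside
- red_tin: loose white tin with red lid, 64 mm diameter, 22 mm tall, a bystander; origin: centre of its underside
- oak_offcut: loose wood offcut 60 x 85 x 18 mm, a bystander; origin: centre of its underside
- dark_offcut: loose reddish wood offcut 42 x 70 x 30 mm, a bystander; origin: centre of its underside
- spring_button (a joint): travel in m of the brass spring button under the lock plate; 0 = up, its top 18 mm above the table; up to 0.010 pressed down. It pushes up with about 2 N when first touched (flange 60 mm above the table) and 0.7 N more for each mm
- pin (a point): centre of the thumbscrew's cross pin, 4 mm diameter, 20 mm long along the wing (x), 19.5 mm below the flange; it passes the keyed holes only with the wing along the slots. With the flange on the arm (54 mm up) the pin has 1.5 mm of air under the plate: turned a quarter there, either way, and let go, the spring lifts it against the plate and it stays. Not turned, it is pushed back up about 6 mm.
- mid_mark (a point): point at the jig's middle marks (jig x = y = 0), at the lock plate's upper side, 46 mm above the table. The lock plate (8 mm thick, hidden by the arm, not measured) has its keyed hole at y = 0 and anywhere within 8 mm of this point along the jig's x; it slides so with about 2.5 N. Keyed hole: 12.5 mm square bore plus a slot 24 mm long (jig y) and 7 mm wide, right through
Not all that is in view belongs to the job. Leave any purple or turquoise look-alike of the thumbscrew alone.

How it is judged:
By the outcome, as a careful person would: the job done as asked, in the order asked, and still so for the second after the job is handed in, with the robot touching nothing.
It also fails if it takes over 72 s, if anything falls off the work surface, if the arm or the gripper's body presses on something with over 40 N, if the wrist force passes 120 N, or if a joint passes its speed limit or range.

## Robot

A 6-joint arm with a two-finger parallel gripper is mounted at the origin on a cart in front of the work surface, level with it; the furniture and walls round the work are solid. World frame = base frame: x ahead of the robot, y to its left, z up, the work surface at z = 0. Lengths are in m, angles in degrees, forces in N, time in s.
With the tool pointing down it reaches from about 0.375 to 0.9 m from the base axis. Payload 3.1 kg.
Tool frame: the origin (TCP) lies between the finger pads; the fingertips stand 22 mm ahead of it and the grasp point (between the pads) lies 3 mm ahead of it; y points along the fingers, x is the direction in which the jaws open and shut, and the axes are right-handed (so a half turn about y gives the same grasp; the last joint's range is limited). The gripper opens to 87 mm and grips with 3 to 60 N. Pads are 19 mm wide; open, the fingers measure 117 mm over their backs; the gripper's body (75 mm by 190 mm) begins 51 mm behind the grasp point.
Start: joints at [66.148, 30.224, 82.088, -0, 67.689, -10.227], TCP at [0.147, 0.607, 0.245] pointing down, gripper open.
Joint ranges: [-176.69, 176.69], [-43.24, 126.21], [12.49, 139.97], [-82, 262], [0, 151.66], [-163.58, 163.58]. Speed limits (degrees/s): [159.86, 159.86, 180, 180, 180, 180].

## Interface

Orientations are given as a 3x3 rotation matrix whose columns are the frame's x, y, z axes.
In Python, from rig import bot, imaging, workorder gives the robot as it stands. The module is installed in compiled form; this text tells all that it offers.
- The arm moves only by the tool drive_tool, never from a script. Its argument "commands" is a list of rows, each an object of numbers: "dx", "dy", "dz": the shift along the tool's x, y, z normalised to -1 to 1, where 1 is 4 cm; "wx", "wy", "wz": the turn, a rotation vector about the tool's x, y, z normalised to -1 to 1, where 1 is pi/2 rad; "grip": the finger opening in mm, from 0 to 87. In form: [{"dx": .., "dy": .., "dz": .., "wx": .., "wy": .., "wz": .., "grip": ..}, ...]. A call has 1 to 8 rows; each row shifts and turns the commanded pose from where the row before left it, along the tool's axes as they then stand; what a row does not reach is not made up. A row lasts 1/8 s, in which the tool goes at most 62.5 mm and 10.7 degrees, less where a joint would pass 70% of its speed; a pose out of reach is approached as far as the arm can. A call with a number of a shift or a turn outside -1 to 1 is refused whole. A call with a gripper value outside its range is refused whole. The fingers move at their own pace and stop on an object; the grip force is fixed at half the most. Time passes only in rows, so rows that do not move let the fingers close. It gives the time, the measured TCP pose, the force and the opening at its end, in the units of the state.
- bot.read_state(): the state, without advancing time (a new reading comes with each control period).
- imaging.capture(name): name is "side" or "top"; returns (picture, depth): 400x640x3 uint8, red, green, blue; 400x640 float32, m along the optical axis (not along the pixel's ray), 0 where there is no reading.
- imaging.get_calibration(name): a dict with "mtx" (3x3 intrinsics, pixels), "world_to_cam" (4x4, takes a point from world to camera coordinates). Camera axes: x right, y down, z forward; pixel columns grow to the right and rows downward; lengths in m; the calibration is good to about 2 mm. A picture is of the moment at which its call begins. get_calibration takes no time and is no camera call.
- workorder.hand_in(): hands the job in, once; it reports no verdict.
The state is a dict: "time_s": time; "joint_positions": joint angles; "qvel": joint speeds; "tau": joint torques, N m; "position": TCP position; "tcp_rot": TCP orientation; "force": force on the tool from outside, world axes, zero at the start; "moment": the same for the moment, N m; "opening": opening from 0.0 (shut) to 1.0 (fully open).
Only numpy, scipy, OpenCV 4.12 (cv2) and the standard library are available. Lean on these libraries where they do the work, as an engineer would, in place of code of your own. Each camera call takes 0.05 s, during which the arm holds its last target. There are 200 camera calls.

## Working session

There is one attempt and no reset: what is moved stays moved. The work goes in short steps, Python scripts to look and compute and a tool call to move; the robot and the scene stay as the last step left them, time stands still between calls to the robot, and variables do not carry over. Pictures are saved under pics/ and viewed, on a budget of 10 in all, crops included, one or two more only if the job needs it, and the job is handed in when it is done.

Besides the shell and the picture viewer there is one more tool, called after "Call:" as name(argument=value, ...), one argument or row to a line, values as JSON. drive_tool: Moves the arm, as the interface text tells. Its arguments: {"type":"object","properties":{"commands":{"type":"array"}},"required":["commands"]}

```bash
mkdir -p pics; ls; cat > h.py <<'E'
import numpy as np, cv2
from rig import bot, imaging, workorder
def cap(n):
    p,d=imaging.capture(n); return p,d,imaging.get_calibration(n)
def ray(c,u,v,z):
    K=np.array(c["mtx"]);T=np.array(c["world_to_cam"]);R=T[:3,:3];t=T[:3,3]
    o=-R.T@t; r=R.T@np.linalg.solve(K,[u,v,1.]); return o+r*(z-o[2])/r[2]
def proj(c,P):
    K=np.array(c["mtx"]);T=np.array(c["world_to_cam"]);q=K@(T[:3,:3]@np.array(P,float)+T[:3,3]);return q[:2]/q[2]
E
python3 - <<'E'
from h import *
for n in("top","side"):
    p,d,c=cap(n); np.savez(""+n+".npz",p=p,d=d); cv2.imwrite(f"pics/{n}1.png",p[:,:,::-1]); print(n,c)
E
```

```text
pics
top {'mtx': array([[439.37332713,   0.        , 324.40192796],
       [  0.        , 439.37332713, 201.46084766],
       [  0.        ,   0.        ,   1.        ]]), 'world_to_cam': array([[-0.02554736, -0.99966411,  0.00435925, -0.17796339],
       [-0.98693404,  0.0245276 , -0.15924698,  0.54512122],
       [ 0.15908657, -0.00837064, -0.98722915,  1.37345257],
       [ 0.        ,  0.        ,  0.        ,  1.        ]])}
side {'mtx': array([[410.54013464,   0.        , 317.66401023],
       [  0.        , 410.54013464, 198.98481322],
       [  0.        ,   0.        ,   1.        ]]), 'world_to_cam': array([[-0.99968985, -0.02292853,  0.00972083,  0.51863593],
       [-0.01993361,  0.50271224, -0.86422396,  0.15986367],
       [ 0.0149286 , -0.86414969, -0.50301337,  0.87574118],
       [ 0.        ,  0.        ,  0.        ,  1.        ]])}
```

View pics/top1.png

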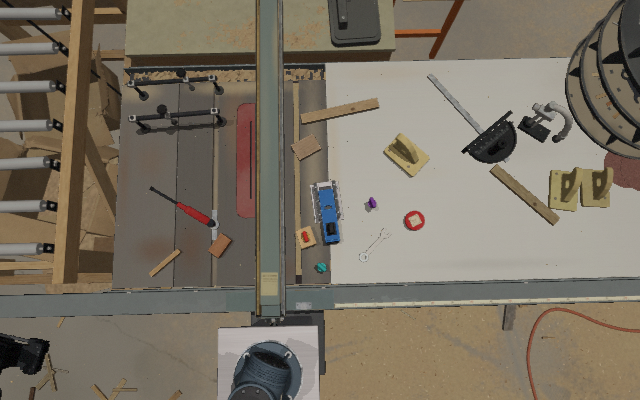

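View pics/side1.png

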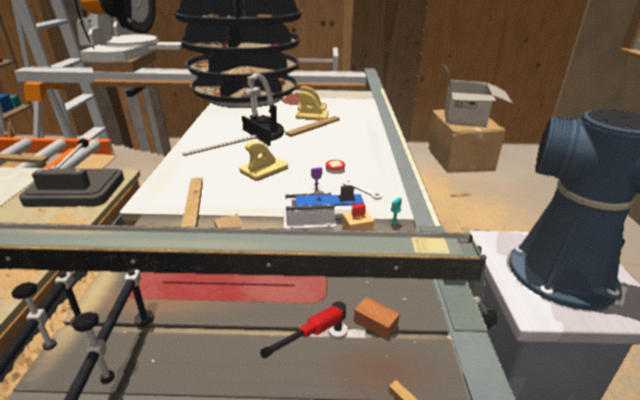

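```bash
python3 - <<'E'
from h import *
z=np.load("top.npz");p,d=z["p"],z["d"];c=imaging.get_calibration("top")
crop=p[165:285,265:435]; a=cv2.resize(crop,None,fx=4.6,fy=4.6,interpolation=cv2.INTER_CUBIC)
cv2.imwrite("pics/crop1.png",a[:,:,::-1])
K=c["mtx"];T=c["world_to_cam"];
def P(u,v):
    q=np.linalg.solve(K,[u,v,1])*d[v,u]; return (T[:3,:3].T@(q-T[:3,3])).round(3)
for u,v in[(268,80),(268,150),(268,200),(268,250),(280,200),(296,200),(310,100),(400,200),(200,240),(300,292),(330,292),(450,290),(327,200),(331,227),(306,237),(371,203),(321,268),(414,220),(220,245),(306,148),(340,110),(400,160)]: print((u,v),P(u,v))
h=cv2.cvtColor(p,cv2.COLOR_RGB2HSV)
def comps(name,m,x0=285,x1=440,y0=165,y1=285):
    mm=np.zeros(m.shape,np.uint8); mm[y0:y1,x0:x1]=m[y0:y1,x0:x1]
    n,l,s,ce=cv2.connectedComponentsWithStats(mm)
    for i in range(1,n):
        if s[i,4]>8:
            r=cv2.minAreaRect(np.argwhere(l==i)[:,::-1].astype(np.float32)); print(name,s[i],ce[i].round(1),[np.round(x,1) for x in r])
H,S,V=[h[...,i] for i in range(3)]
comps("red",((H<6)|(H>174))&(S>150)&(V>90)); comps("blue",(H>100)&(H<120)&(S>140)&(V>80)); comps("black",(V<45))
z=np.load("side.npz");p,d=z["p"],z["d"]
a=cv2.resize(p[150:250,270:420],None,fx=5,fy=5,interpolation=cv2.INTER_CUBIC);cv2.imwrite("pics/crop2.png",a[:,:,::-1])
print(bot.read_state())
E
```

```text
(268, 80) [ 0.954 -0.013  0.057]
(268, 150) [ 0.714 -0.012  0.053]
(268, 200) [ 0.548 -0.011  0.056]
(268, 250) [ 0.389 -0.01   0.056]
(280, 200) [ 0.549 -0.048  0.042]
(296, 200) [ 0.556 -0.097 -0.005]
(310, 100) [ 0.904 -0.151 -0.001]
(400, 200) [ 0.546 -0.443  0.005]
(200, 240) [ 0.43   0.219 -0.001]
(300, 292) [ 0.253 -0.105 -0.025]
(330, 292) [ 0.251 -0.203 -0.022]
(450, 290) [ 0.247 -0.6   -0.036]
(327, 200) [ 0.543 -0.2    0.056]
(331, 227) [ 0.453 -0.21   0.087]
(306, 237) [ 0.424 -0.132  0.086]
(371, 203) [ 0.528 -0.339  0.069]
(321, 268) [ 0.328 -0.176  0.066]
(414, 220) [ 0.476 -0.484  0.015]
(220, 245) [0.41  0.146 0.03 ]
(306, 148) [ 0.727 -0.135  0.019]
(340, 110) [ 0.86  -0.253  0.013]
(400, 160) [ 0.679 -0.448  0.018]
red [405 211  19  19 170] [413.8 220.1] [array([414., 220.]), array([18., 18.]), np.float64(90.0)]
red [303 231   6  11  34] [305.1 236.3] [array([305., 236.]), array([10.1,  3.2]), np.float64(71.6)]
blue [319 189  21  54 583] [328.4 212.9] [array([328.5, 215.3]), array([52.2, 14.4]), np.float64(81.9)]
black [326 223  10  12  81] [330.3 228.6] [array([33
[... 334 characters left out ...]
  8.21489998e+01,  9.79873598e-05,
        6.76875889e+01, -1.02257228e+01]), 'qvel': array([-0.02049854, -0.12250137, -0.22491956,  0.03613152,  0.08591946,
       -0.08038281]), 'tau': array([-6.95738290e-04, -4.40984845e+01, -1.77150339e+01,  6.34276355e-02,
        5.33607393e-02, -2.42322233e-05]), 'position': array([0.14696616, 0.60684981, 0.24365849]), 'tcp_rot': array([[ 2.35618520e-01, -7.86821246e-04, -9.71845303e-01],
       [ 9.71843743e-01, -1.77552182e-03,  2.35619579e-01],
       [-1.91092304e-03, -9.99998114e-01,  3.46321480e-04]]), 'force': array([-0.04971276, -0.34420335, -0.46458091]), 'moment': array([-0.00937468, -0.0139389 , -0.01332232]), 'opening': 1.0003790844497338}
```

View pics/crop1.png

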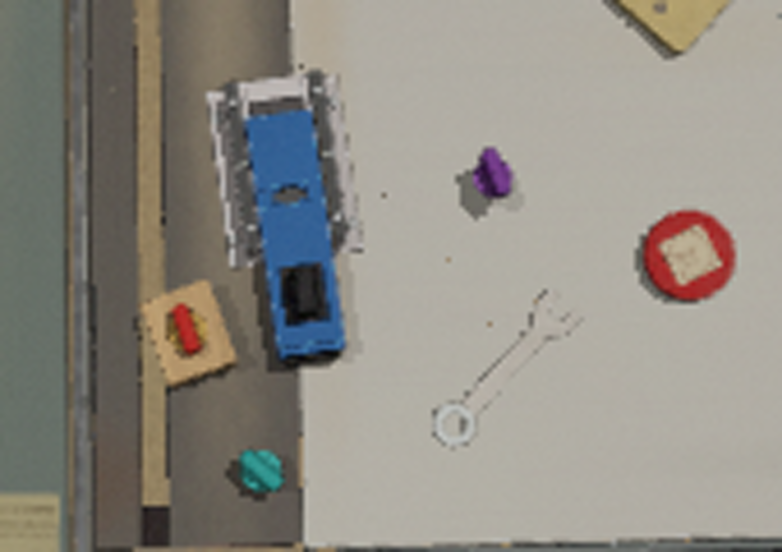

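View pics/crop2.png

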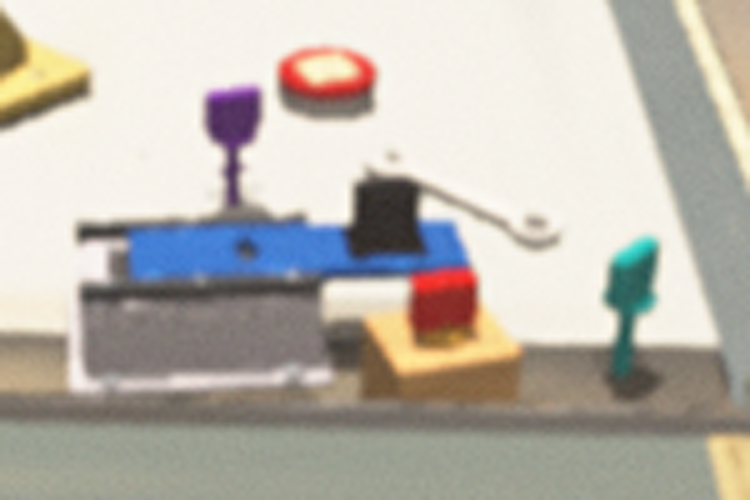

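The top crop shows the red wing in the wooden block at crop (186,329), which is top pixel (305,236). The look-alikes are purple (371,203), turquoise (321,268) and the red tin lid (414,220). I choose the red wing in the block. The stop arm's hole is near crop (291,194), top pixel (328,207), and its grip is at (331,228). Next I'll measure the jig more closely.

```bash
python3 - <<'E'
from h import *
for n in("top","side"):
    ps=[cap(n)[0].astype(np.float32) for _ in range(8)]
    np.save(n+"avg.npy",np.mean(ps,0))
t=np.load("topavg.npy");s=np.load("sideavg.npy")
a=cv2.resize(t[180:250,295:350],None,fx=8,fy=8,interpolation=cv2.INTER_CUBIC)   # 440x560
b=cv2.resize(s[182:237,280:376],None,fx=3.75,fy=3.75,interpolation=cv2.INTER_CUBIC)
b=np.vstack([b,np.zeros((560-b.shape[0],b.shape[1],3),np.float32)])
cv2.imwrite("pics/jig.png",np.hstack([a,b]).clip(0,255)[:,:,::-1])
E
```

```text
[ WARN:0@18.333] global loadsave.cpp:1063 imwrite_ Unsupported depth image for selected encoder is fallbacked to CV_8U.
```

View pics/jig.png

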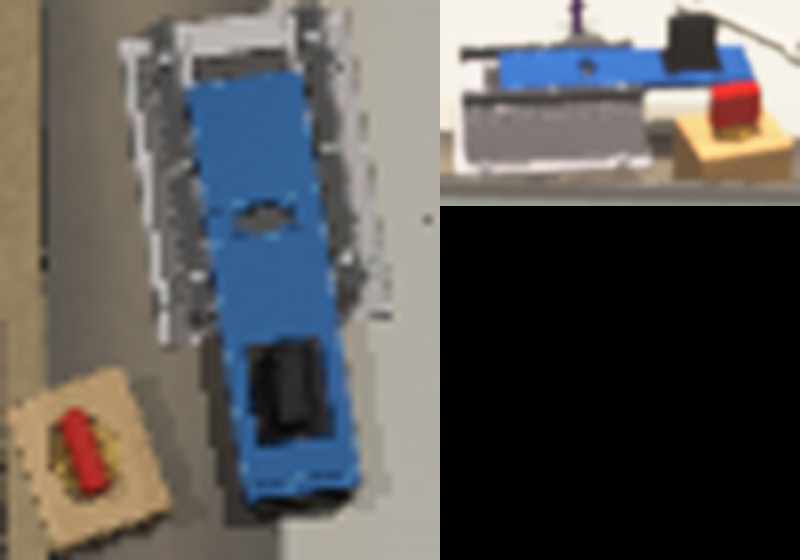

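The left panel shows the hole at (265,217), which is top pixel (327.7,206.7). The white mid-mark specks sit near (188,172) and (324,148), the grip at (290,390), and the red wing runs from (70,412) to (95,492). Converting these to world positions.

```bash
python3 - <<'E'
from h import *
c=imaging.get_calibration("top");cs=imaging.get_calibration("side")
T=c["world_to_cam"];print("cam",-T[:3,:3].T@T[:3,3])
f=lambda x,y,z:ray(c,295+(x+.5)/8-.5,180+(y+.5)/8-.5,z)[:2]*1000
g=lambda x,y,z:ray(cs,280+(x-440+.5)/3.75-.5,182+(y+.5)/3.75-.5,z)[:2]*1000
for n,x,y,z in[("hole",265,217,.054),("rearL",188,85,.054),("rearR",300,72,.054),("frontL",246,500,.054),("frontR",358,488,.054),("griptop",292,382,.089),("markL",188,172,.055),("markR",324,148,.055),("baseRL",122,42,.046),("baseRR",355,15,.046),("baseFL",165,342,.046),("baseFR",388,315,.046),("wingA",70,412,.084),("wingB",97,492,.084)]: print(n,f(x,y,z).round(1))
for n,x,y,z in[("hole",588,68,.054),("griptop",692,14,.089),("wingtopL",712,90,.084),("wingtopR",757,86,.084),("arm rear near",501,87,.054),("arm front near",755,83,.054)]: print("side",n,g(x,y,z).round(1))
# arm edges direction from blue mask
t=np.load("topavg.npy").astype(np.uint8);h=cv2.cvtColor(t,cv2.COLOR_RGB2HSV);H,S,V=[h[...,i] for i in range(3)]
def cl(nm,m,z,x0,x1,y0,y1):
    q=np.argwhere(m[y0:y1,x0:x1])+[y0,x0]; w=np.array([ray(c,u,v,z)[:2] for v,u in q])*1000
    r=cv2.minAreaRect(w.astype(np.float32)); e,V_=np.linalg.eigh(np.cov(w.T)); print(nm,len(q),"mean",w.mean(0).round(1),"rect",[np.round(k,1) for k in r],"dir",V_[:,1].round(3),np.degrees(np.arctan2(*V_[::-1,1])).round(1))
cl("blue",(H>100)&(H<120)&(S>140)&(V>80),.054,312,345,185,246)
cl("red",((H<8)|(H>172))&(S>150)&(V>90),.084,298,312,225,245)
cl("wood",(H>8)&(H<22)&(S>60)&(V>140),.052,296,318,222,252)
E
```

```text
cam [ 0.31495434 -0.17977746  1.44349711]
hole [ 521.7 -201.6]
rearL [ 576.1 -172.1]
rearR [ 580.3 -217.3]
frontL [ 409.  -191.1]
frontR [ 412.6 -235.4]
griptop [ 451.7 -209.8]
markL [ 540.5 -171.3]
markR [ 548.9 -226. ]
baseRL [ 596.  -145.8]
baseRR [ 604.8 -240.5]
baseFL [ 473.4 -160.5]
baseFR [ 482.  -249.9]
wingA [ 442.7 -123.6]
wingB [ 411.5 -133.4]
side hole [ 520.3 -200.6]
side griptop [ 451.9 -214.6]
side wingtopL [ 442.8 -125.5]
side wingtopR [ 414.6 -131.4]
side arm rear near [ 576.7 -173.8]
side arm front near [ 409.9 -185.4]
blue 581 mean [ 502.2 -203.4] rect [array([ 494.8, -204.1]), array([167.6,  44.9]), np.float64(6.7)] dir [-0.994 -0.108] -173.8
red 37 mean [ 427.1 -128.3] rect [array([ 427.3, -128.3]), array([31.2, 10.5]), np.float64(19.5)] dir [-0.946 -0.325] -161.0
wood 319 mean [ 427.4 -122.4] rect [array([ 428.8, -128.8]), array([60.1, 92. ]), np.float64(89.1)] dir [-1.     0.024] 178.6
```

```bash
python3 - <<'E'
from h import *
ex=np.array([-.9932,-.1167]);ey=np.array([.1167,-.9932]);o=np.array([.5447,-.1995])
for n in("top","side"):
    c=imaging.get_calibration(n);im=np.load(n+"avg.npy").mean(2).astype(np.float32)
    for y in(30,-30):
        xs=np.arange(-78,79,3); pr=0
        for dy in(-3,0,3):
            uv=np.array([proj(c,[*(o+ex*x/1e3+ey*(y+dy)/1e3),.055]) for x in xs],np.float32)
            pr=pr+cv2.remap(im,uv[:,:1],uv[:,1:],cv2.INTER_LINEAR)[:,0]/3
        print(n,y,' '.join(f"{x}:{int(v)}" for x,v in zip(xs,pr)))
cs=imaging.get_calibration("side")
g=lambda x,y,z:ray(cs,280+(x-440+.5)/3.75-.5,182+(y+.5)/3.75-.5,z)[:2]*1000
for x,y,z in[(462,172,0),(650,165,0),(463,97,.055),(645,95,.055)]:
    w=g(x,y,z)/1e3-o; print(x,y,(w@ex*1e3).round(1),(w@ey*1e3).round(1))
E
```

```text
top 30 -78:164 -75:164 -72:164 -69:163 -66:163 -63:153 -60:113 -57:86 -54:87 -51:94 -48:136 -45:114 -42:92 -39:81 -36:81 -33:88 -30:87 -27:92 -24:91 -21:90 -18:87 -15:86 -12:82 -9:84 -6:90 -3:113 0:124 3:91 6:88 9:87 12:85 15:87 18:90 21:90 24:88 27:83 30:82 33:89 36:89 39:99 42:120 45:129 48:85 51:81 54:81 57:83 60:88 63:109 66:135 69:146 72:151 75:153 78:154
top -30 -78:116 -75:116 -72:116 -69:116 -66:114 -63:104 -60:92 -57:91 -54:92 -51:102 -48:120 -45:122 -42:83 -39:91 -36:89 -33:86 -30:81 -27:78 -24:73 -21:72 -18:75 -15:79 -12:86 -9:81 -6:82 -3:107 0:91 3:82 6:87 9:88 12:85 15:81 18:80 21:76 24:75 27:76 30:88 33:81 36:83 39:84 42:120 45:96 48:76 51:77 54:82 57:80 60:62 63:79 66:93 69:76 72:64 75:63 78:61
side 30 -78:242 -75:242 -72:242 -69:242 -66:241 -63:228 -60:177 -57:143 -54:141 -51:150 -48:160 -45:158 -42:146 -39:143 -36:147 -33:150 -30:151 -27:151 -24:153 -21:158 -18:157 -15:150 -12:144 -9:148 -6:157 -3:171 0:170 3:150 6:139 9:131 12:120 15:115 18:113 21:112 24:113 27:114 30:114 33:115 36:121 39:141 42:168 45:173 48:164 51:152 54:150 57:178 60:221 63:238 66:240 69:240 72:241 75:242 78:239
side -30 -78:239 -75:239 -72:239 -69:239 -66:239 -63:223 -60:173 -57:138 -54:138 -51:146 -48:145 -45:125 -42:104 -39:98 -36:98 -33:102 -30:109 -27:112 -24:112 -21:108 -18:104 -15:103 -12:104 -9:105 -6:111 -3:127 0:126 3:108 6:100 9:100 12:99 15:99 18:99 21:101 24:101 27:101 30:107 33:112 36:114 39:121 42:139 45:138 48:117 51:106 54:105 57:101 60:104 63:113 66:114 69:112 72:109 75:110 78:112
462 172 -62.3 -38.9
650 165 62.7 -40.6
463 97 -59.9 -34.1
645 95 57.7 -40.8
```

```bash
cat >> h.py <<'E'
def plan(way,yaws,ns,grip,start=None):
    """rows through waypoints (x,y,z m; yaw deg of tool x), ns rows each"""
    s=bot.read_state();R=np.array(s["tcp_rot"]);p=np.array(s["position"]);a=np.degrees(np.arctan2(R[1,0],R[0,0]))
    if start: p,a=np.array(start[:3]),start[3]
    out=[]
    for w,yw,n in zip(way,yaws,ns):
        p0,a0=p.copy(),a; yd=(yw-a0+180)%360-180
        for i in range(1,n+1):
            d=p0+(np.array(w)-p0)*i/n-p; r=np.radians(a); x=np.array([np.cos(r),np.sin(r),0]);z=np.array([-x[1],x[0],0])
            k=dict(dx=round(d@x/.04,2),dy=round(-d[2]/.04,2),dz=round(d@z/.04,2),wy=round(-yd/n/90,3),grip=grip)
            out.append(k); p=p+(k["dx"]*x+k["dz"]*z)*.04-np.array([0,0,k["dy"]*.04]); a-=k["wy"]*90
    import json
    for i in range(0,len(out),8): print(json.dumps([{a:b for a,b in k.items() if b or a=="grip"} for k in out[i:i+8]]))
    print("end",p.round(4),round(a,2))
def st():
    s=bot.read_state();R=np.array(s["tcp_rot"]);print(s["time_s"],np.round(s["position"],4),"yaw",np.degrees(np.arctan2(R[1,0],R[0,0])).round(2),"down",R[:,1].round(3),"F",np.round(s["force"],2),"op",round(87*s["opening"],1))
E
python3 -c "
from h import *
plan([(.43,.40,.24),(.5,.09,.22),(.4515,-.2095,.15)],[50,28,6.7],[9,8,8],60);st()"
```

```text
[{"dx": -0.37, "dy": 0.01, "dz": -0.9, "wy": 0.033, "grip": 60}, {"dx": -0.33, "dy": 0.02, "dz": -0.92, "wy": 0.033, "grip": 60}, {"dx": -0.28, "dy": 0.01, "dz": -0.93, "wy": 0.033, "grip": 60}, {"dx": -0.23, "dy": 0.01, "dz": -0.95, "wy": 0.033, "grip": 60}, {"dx": -0.19, "dy": 0.01, "dz": -0.95, "wy": 0.033, "grip": 60}, {"dx": -0.13, "dy": 0.02, "dz": -0.97, "wy": 0.033, "grip": 60}, {"dx": -0.08, "dy": 0.01, "dz": -0.97, "wy": 0.033, "grip": 60}, {"dx": -0.03, "dy": 0.01, "dz": -0.97, "wy": 0.033, "grip": 60}]
[{"dx": 0.02, "dy": 0.01, "dz": -0.98, "wy": 0.033, "grip": 60}, {"dx": -0.6, "dy": 0.06, "dz": -0.79, "wy": 0.03, "grip": 60}, {"dx": -0.56, "dy": 0.07, "dz": -0.82, "wy": 0.03, "grip": 60}, {"dx": -0.51, "dy": 0.06, "dz": -0.85, "wy": 0.03, "grip": 60}, {"dx": -0.48, "dy": 0.06, "dz": -0.87, "wy": 0.03, "grip": 60}, {"dx": -0.44, "dy": 0.06, "dz": -0.89, "wy": 0.03, "grip": 60}, {"dx": -0.4, "dy": 0.07, "dz": -0.91, "wy": 0.03, "grip": 60}, {"dx": -0.35, "dy": 0.06, "dz": -0.93, "wy": 0.03, "grip": 60}]
[{"dx": -0.3, "dy": 0.06, "dz": -0.95, "wy": 0.03, "grip": 60}, {"dx": -0.57, "dy": 0.22, "dz": -0.75, "wy": 0.03, "grip": 60}, {"dx": -0.54, "dy": 0.22, "dz": -0.78, "wy": 0.03, "grip": 60}, {"dx": -0.5, "dy": 0.22, "dz": -0.81, "wy": 0.03, "grip": 60}, {"dx": -0.47, "dy": 0.22, "dz": -0.83, "wy": 0.03, "grip": 60}, {"dx": -0.42, "dy": 0.22, "dz": -0.85, "wy": 0.03, "grip": 60}, {"dx": -0.38, "dy": 0.22, "dz": -0.86, "wy": 0.03, "grip": 60}, {"dx": -0.34, "dy": 0.21, "dz": -0.89, "wy": 0.03, "grip": 60}]
[{"dx": -0.3, "dy": 0.22, "dz": -0.9, "wy": 0.03, "grip": 60}]
end [ 0.4516 -0.2096  0.1502] 6.45
0.9 [0.1472 0.6074 0.2446] yaw 76.38 down [ 0. -0. -1.] F [ 0.13 -0.09 -0.72] op 86.9
```

Call:
drive_tool(
  commands=[
    {"dx":-0.37,"dy":0.01,"dz":-0.9,"wy":0.033,"grip":60},
    {"dx":-0.33,"dy":0.02,"dz":-0.92,"wy":0.033,"grip":60},
    {"dx":-0.28,"dy":0.01,"dz":-0.93,"wy":0.033,"grip":60},
    {"dx":-0.23,"dy":0.01,"dz":-0.95,"wy":0.033,"grip":60},
    {"dx":-0.19,"dy":0.01,"dz":-0.95,"wy":0.033,"grip":60},
    {"dx":-0.13,"dy":0.02,"dz":-0.97,"wy":0.033,"grip":60},
    {"dx":-0.08,"dy":0.01,"dz":-0.97,"wy":0.033,"grip":60},
    {"dx":-0.03,"dy":0.01,"dz":-0.97,"wy":0.033,"grip":60},
  ],
)

```text
schema error: expected keys dx, dy, dz, wx, wy, wz, grip
```

Call:
drive_tool(
  commands=[
    {"dx":0.02,"dy":0.01,"dz":-0.98,"wy":0.033,"grip":60},
    {"dx":-0.6,"dy":0.06,"dz":-0.79,"wy":0.03,"grip":60},
    {"dx":-0.56,"dy":0.07,"dz":-0.82,"wy":0.03,"grip":60},
    {"dx":-0.51,"dy":0.06,"dz":-0.85,"wy":0.03,"grip":60},
    {"dx":-0.48,"dy":0.06,"dz":-0.87,"wy":0.03,"grip":60},
    {"dx":-0.44,"dy":0.06,"dz":-0.89,"wy":0.03,"grip":60},
    {"dx":-0.4,"dy":0.07,"dz":-0.91,"wy":0.03,"grip":60},
    {"dx":-0.35,"dy":0.06,"dz":-0.93,"wy":0.03,"grip":60},
  ],
)

```text
schema error: expected keys dx, dy, dz, wx, wy, wz, grip
```

All keys are required in every row.

Call:
drive_tool(
  commands=[
    {"dx":-0.37,"dy":0,"dz":-0.9,"wx":0,"wy":0.03,"wz":0,"grip":60},
    {"dx":-0.33,"dy":0,"dz":-0.92,"wx":0,"wy":0.03,"wz":0,"grip":60},
    {"dx":-0.28,"dy":0,"dz":-0.93,"wx":0,"wy":0.03,"wz":0,"grip":60},
    {"dx":-0.23,"dy":0,"dz":-0.95,"wx":0,"wy":0.03,"wz":0,"grip":60},
    {"dx":-0.19,"dy":0,"dz":-0.95,"wx":0,"wy":0.03,"wz":0,"grip":60},
    {"dx":-0.13,"dy":0,"dz":-0.97,"wx":0,"wy":0.03,"wz":0,"grip":60},
    {"dx":-0.08,"dy":0,"dz":-0.97,"wx":0,"wy":0.03,"wz":0,"grip":60},
    {"dx":-0.03,"dy":0,"dz":-0.97,"wx":0,"wy":0.03,"wz":0,"grip":60},
  ],
)

```text
time_s: 1.9
position: [0.4025, 0.4265, 0.2447]
tcp_rot: [[0.578, 0.0, -0.816], [0.816, 0.0, 0.578], [0.0, -1.0, -0.0]]
force: [-0.8, 0.4, -0.1]
opening: 0.689
```

Call:
drive_tool(
  commands=[
    {"dx":0,"dy":0,"dz":-0.98,"wx":0,"wy":0.03,"wz":0,"grip":60},
    {"dx":-0.6,"dy":0.06,"dz":-0.79,"wx":0,"wy":0.03,"wz":0,"grip":60},
    {"dx":-0.56,"dy":0.06,"dz":-0.82,"wx":0,"wy":0.03,"wz":0,"grip":60},
    {"dx":-0.52,"dy":0.06,"dz":-0.85,"wx":0,"wy":0.03,"wz":0,"grip":60},
    {"dx":-0.48,"dy":0.06,"dz":-0.87,"wx":0,"wy":0.03,"wz":0,"grip":60},
    {"dx":-0.44,"dy":0.06,"dz":-0.89,"wx":0,"wy":0.03,"wz":0,"grip":60},
    {"dx":-0.4,"dy":0.06,"dz":-0.91,"wx":0,"wy":0.03,"wz":0,"grip":60},
    {"dx":-0.35,"dy":0.06,"dz":-0.93,"wx":0,"wy":0.03,"wz":0,"grip":60},
  ],
)

```text
time_s: 2.9
position: [0.5061, 0.1348, 0.2279]
tcp_rot: [[0.838, 0.001, -0.546], [0.546, 0.0, 0.838], [0.001, -1.0, -0.0]]
force: [0.4, 0.1, -0.3]
opening: 0.692
```

```bash
sed -i 's/wy=round(-yd\/n\/90,3),grip=grip/wx=0,wy=round(-yd\/n\/90,2),wz=0,grip=grip/; s/\[{a:b for a,b in k.items() if b or a=="grip"} for k in out\[i:i+8\]\]/out[i:i+8]/; s/json.dumps(out\[i:i+8\])/json.dumps(out[i:i+8],separators=(",",":"))/' h.py
python3 -c "
from h import *
st();plan([(.4515,-.2095,.15)],[6.7],[8],60)"
```

```text
2.9 [0.5061 0.1348 0.2279] yaw 33.09 down [ 0.001  0.    -1.   ] F [ 0.38  0.07 -0.26] op 60.2
[{"dx":-0.73,"dy":0.24,"dz":-0.81,"wx":0,"wy":0.04,"wz":0,"grip":60},{"dx":-0.68,"dy":0.25,"dz":-0.85,"wx":0,"wy":0.04,"wz":0,"grip":60},{"dx":-0.62,"dy":0.24,"dz":-0.89,"wx":0,"wy":0.04,"wz":0,"grip":60},{"dx":-0.57,"dy":0.24,"dz":-0.93,"wx":0,"wy":0.04,"wz":0,"grip":60},{"dx":-0.5,"dy":0.25,"dz":-0.97,"wx":0,"wy":0.04,"wz":0,"grip":60},{"dx":-0.45,"dy":0.24,"dz":-0.99,"wx":0,"wy":0.04,"wz":0,"grip":60},{"dx":-0.38,"dy":0.24,"dz":-1.02,"wx":0,"wy":0.04,"wz":0,"grip":60},{"dx":-0.32,"dy":0.25,"dz":-1.05,"wx":0,"wy":0.04,"wz":0,"grip":60}]
end [ 0.4514 -0.2097  0.1499] 4.29
```

Call:
drive_tool(
  commands=[
    {"dx":-0.56,"dy":0.2,"dz":-0.76,"wx":0,"wy":0.03,"wz":0,"grip":60},
    {"dx":-0.54,"dy":0.2,"dz":-0.78,"wx":0,"wy":0.03,"wz":0,"grip":60},
    {"dx":-0.5,"dy":0.2,"dz":-0.81,"wx":0,"wy":0.03,"wz":0,"grip":60},
    {"dx":-0.46,"dy":0.2,"dz":-0.83,"wx":0,"wy":0.03,"wz":0,"grip":60},
    {"dx":-0.42,"dy":0.2,"dz":-0.85,"wx":0,"wy":0.03,"wz":0,"grip":60},
    {"dx":-0.38,"dy":0.2,"dz":-0.87,"wx":0,"wy":0.03,"wz":0,"grip":60},
    {"dx":-0.34,"dy":0.2,"dz":-0.89,"wx":0,"wy":0.03,"wz":0,"grip":60},
    {"dx":0,"dy":0,"dz":0,"wx":0,"wy":0,"wz":0,"grip":60},
  ],
)

```text
time_s: 3.9
position: [0.488, -0.1316, 0.1714]
tcp_rot: [[0.97, 0.0, -0.243], [0.243, -0.001, 0.97], [0.0, -1.0, -0.001]]
force: [-0.0, 0.9, 0.9]
opening: 0.692
```

Call:
drive_tool(
  commands=[
    {"dx":0,"dy":0,"dz":0,"wx":0,"wy":0,"wz":0,"grip":60},
    {"dx":0,"dy":0,"dz":0,"wx":0,"wy":0,"wz":0,"grip":60},
  ],
)

```text
time_s: 4.15
position: [0.4878, -0.1281, 0.172]
tcp_rot: [[0.969, 0.0, -0.248], [0.248, 0.0, 0.969], [0.0, -1.0, 0.0]]
force: [0.3, -0.3, 0.5]
opening: 0.684
```

```bash

python3 -c "
from h import *
st();plan([(.4515,-.2095,.15),(.4515,-.2095,.086)],[6.7,6.7],[3,4],60)"
```

```text
4.15 [ 0.4878 -0.1281  0.172 ] yaw 14.36 down [ 0.  0. -1.] F [ 0.34 -0.33  0.47] op 59.5
[{"dx":-0.46,"dy":0.18,"dz":-0.58,"wx":0,"wy":0.03,"wz":0,"grip":60},{"dx":-0.43,"dy":0.19,"dz":-0.61,"wx":0,"wy":0.03,"wz":0,"grip":60},{"dx":-0.41,"dy":0.18,"dz":-0.62,"wx":0,"wy":0.03,"wz":0,"grip":60},{"dx":0.0,"dy":0.4,"dz":0.0,"wx":0,"wy":-0.0,"wz":0,"grip":60},{"dx":0.0,"dy":0.4,"dz":0.0,"wx":0,"wy":-0.0,"wz":0,"grip":60},{"dx":0.0,"dy":0.4,"dz":0.0,"wx":0,"wy":-0.0,"wz":0,"grip":60},{"dx":0.0,"dy":0.4,"dz":0.0,"wx":0,"wy":-0.0,"wz":0,"grip":60}]
end [ 0.4514 -0.2095  0.086 ] 6.26
```

Call:
drive_tool(
  commands=[
    {"dx":-0.46,"dy":0.18,"dz":-0.58,"wx":0,"wy":0.03,"wz":0,"grip":60},
    {"dx":-0.43,"dy":0.18,"dz":-0.61,"wx":0,"wy":0.03,"wz":0,"grip":60},
    {"dx":-0.41,"dy":0.18,"dz":-0.62,"wx":0,"wy":0.025,"wz":0,"grip":60},
    {"dx":0,"dy":0.4,"dz":0,"wx":0,"wy":0,"wz":0,"grip":60},
    {"dx":0,"dy":0.4,"dz":0,"wx":0,"wy":0,"wz":0,"grip":60},
    {"dx":0,"dy":0.4,"dz":0,"wx":0,"wy":0,"wz":0,"grip":60},
    {"dx":0,"dy":0.4,"dz":0,"wx":0,"wy":0,"wz":0,"grip":60},
    {"dx":0,"dy":0,"dz":0,"wx":0,"wy":0,"wz":0,"grip":60},
  ],
)

```text
time_s: 5.15
position: [0.4511, -0.2092, 0.0856]
tcp_rot: [[0.993, -0.002, -0.117], [0.117, 0.001, 0.993], [-0.002, -1.0, 0.002]]
force: [-1.0, 0.9, 0.4]
opening: 0.688
```

Call:
drive_tool(
  commands=[
    {"dx":0,"dy":0,"dz":0,"wx":0,"wy":0,"wz":0,"grip":45},
    {"dx":0,"dy":0,"dz":0,"wx":0,"wy":0,"wz":0,"grip":37},
    {"dx":0,"dy":0,"dz":0,"wx":0,"wy":0,"wz":0,"grip":30},
    {"dx":0,"dy":0,"dz":0,"wx":0,"wy":0,"wz":0,"grip":30},
    {"dx":0,"dy":0,"dz":0,"wx":0,"wy":0,"wz":0,"grip":30},
  ],
)

```text
time_s: 5.78
position: [0.4518, -0.2107, 0.0866]
tcp_rot: [[0.993, 0.001, -0.115], [0.115, -0.0, 0.993], [0.001, -1.0, -0.001]]
force: [0.5, 1.1, 4.2]
opening: 0.387
```

```bash

python3 -c "
from h import *
st()
p,d,c=cap('side');q=cv2.resize(p[140:260,250:430],None,fx=4,fy=4,interpolation=cv2.INTER_CUBIC);cv2.imwrite('pics/g1.png',q[:,:,::-1])"
```

```text
5.775 [ 0.4518 -0.2107  0.0866] yaw 6.62 down [ 0.001 -0.    -1.   ] F [0.52 1.11 4.15] op 33.7
```

View pics/g1.png

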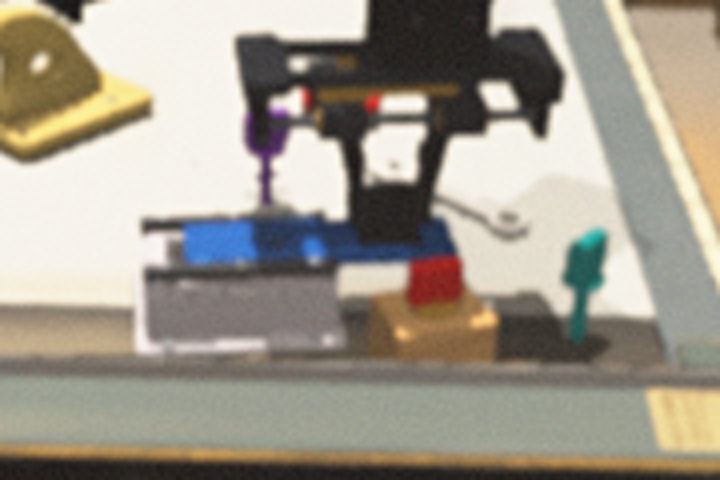

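The gripper holds the black grip at (388,210) with a 33.7 mm opening, which matches its 34 mm length. The arm is 25 mm out, so I'll slide it back by that much.

Call:
drive_tool(
  commands=[
    {"dx":0.12,"dy":0,"dz":0,"wx":0,"wy":0,"wz":0,"grip":30},
    {"dx":0.15,"dy":0,"dz":0,"wx":0,"wy":0,"wz":0,"grip":30},
    {"dx":0.15,"dy":0,"dz":0,"wx":0,"wy":0,"wz":0,"grip":30},
    {"dx":0.15,"dy":0,"dz":0,"wx":0,"wy":0,"wz":0,"grip":30},
    {"dx":0.06,"dy":0,"dz":0,"wx":0,"wy":0,"wz":0,"grip":30},
    {"dx":0,"dy":0,"dz":0,"wx":0,"wy":0,"wz":0,"grip":30},
    {"dx":0,"dy":0,"dz":0,"wx":0,"wy":0,"wz":0,"grip":30},
  ],
)

```text
time_s: 6.7
position: [0.4765, -0.2078, 0.0866]
tcp_rot: [[0.993, 0.0, -0.115], [0.115, -0.0, 0.993], [0.0, -1.0, -0.0]]
force: [-0.1, 1.1, 5.0]
opening: 0.387
```

```bash

python3 -c "
from h import *
st()
s=bot.read_state()['position'];o=np.array([.5462,-.1993]);print((s[:2]-o)@[-.9932,-.1167]-.07,(s[:2]-o)@[.1167,-.9932])"
```

```text
6.7 [ 0.4765 -0.2078  0.0866] yaw 6.63 down [ 0. -0. -1.] F [-0.11  1.05  4.98] op 33.7
0.00025300020921024957 0.0002676459066525915
```

Call:
drive_tool(
  commands=[
    {"dx":0,"dy":0,"dz":0,"wx":0,"wy":0,"wz":0,"grip":50},
    {"dx":0,"dy":0,"dz":0,"wx":0,"wy":0,"wz":0,"grip":50},
    {"dx":0,"dy":-0.5,"dz":0,"wx":0,"wy":0,"wz":0,"grip":50},
    {"dx":0,"dy":-0.7,"dz":0,"wx":0,"wy":0,"wz":0,"grip":50},
    {"dx":0,"dy":-0.6,"dz":0,"wx":0,"wy":0,"wz":0,"grip":50},
  ],
)

```text
time_s: 7.32
position: [0.4761, -0.2076, 0.1586]
tcp_rot: [[0.993, -0.001, -0.115], [0.115, 0.0, 0.993], [-0.001, -1.0, 0.0]]
force: [0.3, -0.4, -0.1]
opening: 0.577
```

```bash

python3 -c "
from h import *
st();plan([(.427,-.1285,.145)],[-72],[9],50)"
```

```text
7.325 [ 0.4761 -0.2076  0.1586] yaw 6.62 down [-0.001  0.    -1.   ] F [ 0.35 -0.4  -0.09] op 50.2
[{"dx":-0.11,"dy":0.04,"dz":0.23,"wx":0,"wy":0.1,"wz":0,"grip":50},{"dx":-0.15,"dy":0.04,"dz":0.22,"wx":0,"wy":0.1,"wz":0,"grip":50},{"dx":-0.17,"dy":0.03,"dz":0.19,"wx":0,"wy":0.1,"wz":0,"grip":50},{"dx":-0.21,"dy":0.04,"dz":0.15,"wx":0,"wy":0.1,"wz":0,"grip":50},{"dx":-0.22,"dy":0.04,"dz":0.13,"wx":0,"wy":0.1,"wz":0,"grip":50},{"dx":-0.25,"dy":0.04,"dz":0.09,"wx":0,"wy":0.1,"wz":0,"grip":50},{"dx":-0.25,"dy":0.03,"dz":0.05,"wx":0,"wy":0.1,"wz":0,"grip":50},{"dx":-0.26,"dy":0.04,"dz":0.0,"wx":0,"wy":0.1,"wz":0,"grip":50}]
[{"dx":-0.26,"dy":0.04,"dz":-0.03,"wx":0,"wy":0.1,"wz":0,"grip":50}]
end [ 0.4269 -0.1284  0.145 ] -74.38
```

Call:
drive_tool(
  commands=[
    {"dx":-0.11,"dy":0,"dz":0.23,"wx":0,"wy":0.1,"wz":0,"grip":50},
    {"dx":-0.15,"dy":0,"dz":0.22,"wx":0,"wy":0.1,"wz":0,"grip":50},
    {"dx":-0.18,"dy":0,"dz":0.18,"wx":0,"wy":0.1,"wz":0,"grip":50},
    {"dx":-0.2,"dy":0,"dz":0.16,"wx":0,"wy":0.1,"wz":0,"grip":50},
    {"dx":-0.22,"dy":0,"dz":0.13,"wx":0,"wy":0.1,"wz":0,"grip":50},
    {"dx":-0.24,"dy":0,"dz":0.09,"wx":0,"wy":0.1,"wz":0,"grip":50},
    {"dx":-0.26,"dy":0,"dz":0.05,"wx":0,"wy":0.1,"wz":0,"grip":50},
    {"dx":-0.26,"dy":0,"dz":0,"wx":0,"wy":0.1,"wz":0,"grip":50},
  ],
)

```text
time_s: 8.32
position: [0.4322, -0.1371, 0.1579]
tcp_rot: [[0.412, -0.001, 0.911], [-0.911, 0.0, 0.412], [-0.001, -1.0, -0.001]]
force: [0.9, 0.1, -0.1]
opening: 0.574
```

Call:
drive_tool(
  commands=[
    {"dx":-0.26,"dy":0,"dz":-0.03,"wx":0,"wy":0.07,"wz":0,"grip":50},
    {"dx":0,"dy":0.3,"dz":0,"wx":0,"wy":0,"wz":0,"grip":50},
    {"dx":0,"dy":0,"dz":0,"wx":0,"wy":0,"wz":0,"grip":50},
  ],
)

```text
time_s: 8.7
position: [0.4269, -0.1284, 0.1451]
tcp_rot: [[0.316, -0.002, 0.949], [-0.949, 0.001, 0.316], [-0.001, -1.0, -0.001]]
force: [-0.4, 0.8, 0.3]
opening: 0.572
```

```bash

python3 -c "
from h import *
st();plan([(.427,-.1285,.081)],[-72],[4],45)
p,d,c=cap('top');np.save('top3.npy',p)
q=cv2.resize(p[170:260,285:350],None,fx=8,fy=8,interpolation=cv2.INTER_CUBIC)[:590];cv2.imwrite('pics/g2.png',q[:,:,::-1])"
```

```text
8.7 [ 0.4269 -0.1284  0.1451] yaw -71.59 down [-0.002  0.001 -1.   ] F [-0.45  0.78  0.34] op 49.8
[{"dx":0.0,"dy":0.4,"dz":0.0,"wx":0,"wy":0.0,"wz":0,"grip":45},{"dx":0.0,"dy":0.4,"dz":0.0,"wx":0,"wy":0.0,"wz":0,"grip":45},{"dx":0.0,"dy":0.4,"dz":0.0,"wx":0,"wy":0.0,"wz":0,"grip":45},{"dx":0.0,"dy":0.4,"dz":0.0,"wx":0,"wy":0.0,"wz":0,"grip":45}]
end [ 0.4269 -0.1284  0.0811] -71.59
```

View pics/g2.png

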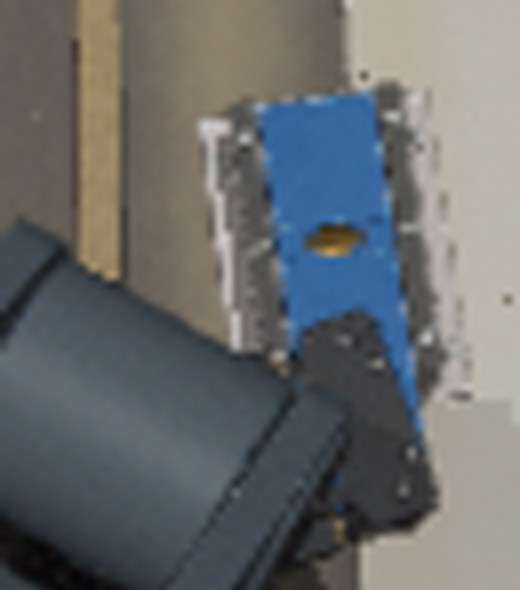

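The marks at (262,245) and (410,230) have their midpoint at (336,237). The hole is at (335,239) with the brass button visible through it, so the arm is at the marks. Now I'll grasp the screw.

Call:
drive_tool(
  commands=[
    {"dx":0,"dy":0.5,"dz":0,"wx":0,"wy":0,"wz":0,"grip":45},
    {"dx":0,"dy":0.5,"dz":0,"wx":0,"wy":0,"wz":0,"grip":45},
    {"dx":0,"dy":0.5,"dz":0,"wx":0,"wy":0,"wz":0,"grip":45},
    {"dx":0,"dy":0.1,"dz":0,"wx":0,"wy":0,"wz":0,"grip":40},
    {"dx":0,"dy":0,"dz":0,"wx":0,"wy":0,"wz":0,"grip":30},
    {"dx":0,"dy":0,"dz":0,"wx":0,"wy":0,"wz":0,"grip":20},
    {"dx":0,"dy":0,"dz":0,"wx":0,"wy":0,"wz":0,"grip":8},
    {"dx":0,"dy":0,"dz":0,"wx":0,"wy":0,"wz":0,"grip":8},
  ],
)

```text
time_s: 9.75
position: [0.4274, -0.1285, 0.0826]
tcp_rot: [[0.314, 0.001, 0.949], [-0.949, -0.0, 0.314], [0.001, -1.0, 0.001]]
force: [-0.7, 0.4, 3.1]
opening: 0.133
```

Call:
drive_tool(
  commands=[
    {"dx":0,"dy":0,"dz":0,"wx":0,"wy":0,"wz":0,"grip":8},
    {"dx":0,"dy":0,"dz":0,"wx":0,"wy":0,"wz":0,"grip":8},
  ],
)

```text
time_s: 10.0
position: [0.4274, -0.1285, 0.0826]
tcp_rot: [[0.314, 0.001, 0.949], [-0.949, -0.0, 0.314], [0.001, -1.0, 0.001]]
force: [0.1, -0.2, 6.0]
opening: 0.132
```

```bash

python3 -c "
from h import *
st()"
```

```text
10.0 [ 0.4274 -0.1285  0.0826] yaw -71.67 down [ 0.001 -0.    -1.   ] F [ 0.12 -0.2   6.02] op 11.5
```

Call:
drive_tool(
  commands=[
    {"dx":0,"dy":-0.3,"dz":0,"wx":0,"wy":0,"wz":0,"grip":8},
    {"dx":0,"dy":-0.5,"dz":0,"wx":0,"wy":0,"wz":0,"grip":8},
    {"dx":0,"dy":-0.5,"dz":0,"wx":0,"wy":0,"wz":0,"grip":8},
    {"dx":0,"dy":-0.5,"dz":0,"wx":0,"wy":0,"wz":0,"grip":8},
    {"dx":0,"dy":0,"dz":0,"wx":0,"wy":0,"wz":0,"grip":8},
    {"dx":0,"dy":0,"dz":0,"wx":0,"wy":0,"wz":0,"grip":8},
  ],
)

```text
time_s: 10.75
position: [0.4269, -0.1283, 0.1539]
tcp_rot: [[0.314, -0.0, 0.949], [-0.949, 0.0, 0.314], [-0.0, -1.0, -0.0]]
force: [-0.1, 0.4, -0.4]
opening: 0.133
```

```bash

python3 -c "
from h import *
st()
p,d,c=cap('side');x,y,z=bot.read_state()['position']
u,v=proj(c,[x,y,z-.0306]);print(u,v,proj(c,[x+.01,y,z-.0306]))
u0,v0=int(u)-40,int(v)-40
q=cv2.resize(p[v0:v0+70,u0:u0+80],None,fx=8,fy=8,interpolation=cv2.INTER_CUBIC);cv2.imwrite('pics/g3.png',q[:,:,::-1]);print(u0,v0)
h=cv2.cvtColor(p,cv2.COLOR_RGB2HSV).astype(int)
def prof(zz):
    U,V=proj(c,[x,y,z-.0306+zz]);V=round(V);r=range(int(U)-10,int(U)+11);print(zz,round(U,1),[(i,*h[V,i]) for i in r])
prof(.008);prof(.002)
plan([(.46,-.15,.17),(.546,-.1995,.155)],[-40,6.7],[4,6],8)"
```

```text
10.75 [ 0.4269 -0.1283  0.1539] yaw -71.68 down [-0.  0. -1.] F [-0.08  0.42 -0.45] op 11.6
360.07849415042153 190.42445642763326 [355.66410897 190.3379425 ]
320 150
0.008 360.3 [(350, np.int64(21), np.int64(27), np.int64(224)), (351, np.int64(21), np.int64(24), np.int64(224)), (352, np.int64(17), np.int64(32), np.int64(208)), (353, np.int64(9), np.int64(66), np.int64(166)), (354, np.int64(2), np.int64(133), np.int64(127)), (355, np.int64(2), np.int64(193), np.int64(123)), (356, np.int64(2), np.int64(187), np.int64(124)), (357, np.int64(2), np.int64(168), np.int64(105)), (358, np.int64(2), np.int64(128), np.int64(72)), (359, np.int64(0), np.int64(49), np.int64(47)), (360, np.int64(8), np.int64(28), np.int64(37)), (361, np.int64(0), np.int64(19), np.int64(40)), (362, np.int64(0), np.int64(39), np.int64(39)), (363, np.int64(11), np.int64(54), np.int64(38)), (364, np.int64(13), np.int64(43), np.int64(42)), (365, np.int64(10), np.int64(42), np.int64(36)), (366, np.int64(15), np.int64(35), np.int64(59)), (367, np.int64(25), np.int64(31), np.int64(146)), (368, np.int64(21), np.int64(28), n
[... 1180 characters left out ...]
"dx":0.19,"dy":-0.1,"dz":0.15,"wx":0,"wy":-0.09,"wz":0,"grip":8},{"dx":0.22,"dy":-0.1,"dz":0.13,"wx":0,"wy":-0.09,"wz":0,"grip":8},{"dx":0.23,"dy":-0.11,"dz":0.09,"wx":0,"wy":-0.09,"wz":0,"grip":8},{"dx":0.24,"dy":-0.1,"dz":0.06,"wx":0,"wy":-0.09,"wz":0,"grip":8},{"dx":0.41,"dy":0.06,"dz":0.07,"wx":0,"wy":-0.09,"wz":0,"grip":8},{"dx":0.41,"dy":0.07,"dz":0.01,"wx":0,"wy":-0.09,"wz":0,"grip":8},{"dx":0.41,"dy":0.06,"dz":-0.05,"wx":0,"wy":-0.09,"wz":0,"grip":8},{"dx":0.4,"dy":0.06,"dz":-0.11,"wx":0,"wy":-0.09,"wz":0,"grip":8}]
[{"dx":0.38,"dy":0.06,"dz":-0.16,"wx":0,"wy":-0.09,"wz":0,"grip":8},{"dx":0.36,"dy":0.07,"dz":-0.21,"wx":0,"wy":-0.09,"wz":0,"grip":8}]
end [ 0.546  -0.1994  0.1548] 9.32
```

View pics/g3.png

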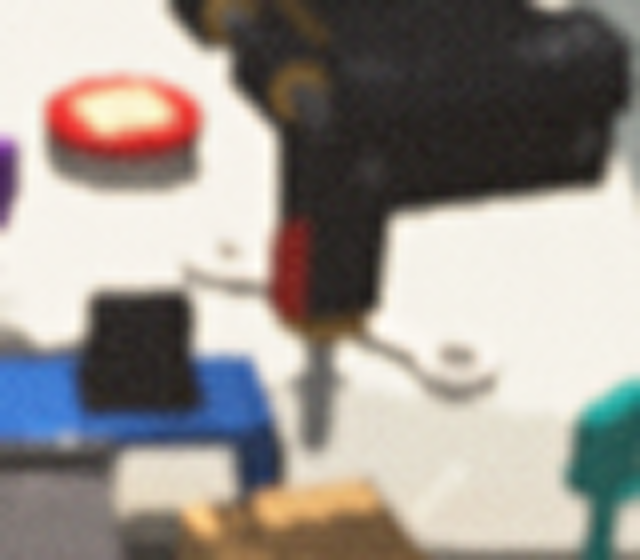

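The screw hangs upright. Its flange and shank are at (318,390) in the crop, side pixel u≈360, within 0.3 mm of the TCP axis along the wing. I'll carry it to the jig.

Call:
drive_tool(
  commands=[
    {"dx":0.19,"dy":-0.1,"dz":0.15,"wx":0,"wy":-0.09,"wz":0,"grip":8},
    {"dx":0.22,"dy":-0.1,"dz":0.13,"wx":0,"wy":-0.09,"wz":0,"grip":8},
    {"dx":0.23,"dy":-0.1,"dz":0.09,"wx":0,"wy":-0.09,"wz":0,"grip":8},
    {"dx":0.24,"dy":-0.1,"dz":0.06,"wx":0,"wy":-0.09,"wz":0,"grip":8},
    {"dx":0.41,"dy":0,"dz":0.07,"wx":0,"wy":-0.09,"wz":0,"grip":8},
    {"dx":0.41,"dy":0,"dz":0,"wx":0,"wy":-0.09,"wz":0,"grip":8},
    {"dx":0.41,"dy":0.1,"dz":-0.05,"wx":0,"wy":-0.09,"wz":0,"grip":8},
    {"dx":0.4,"dy":0.1,"dz":-0.11,"wx":0,"wy":-0.09,"wz":0,"grip":8},
  ],
)

```text
time_s: 11.8
position: [0.5173, -0.1836, 0.1608]
tcp_rot: [[0.993, -0.002, 0.115], [-0.115, 0.001, 0.993], [-0.002, -1.0, 0.001]]
force: [-0.5, -0.2, -1.0]
opening: 0.137
```

Call:
drive_tool(
  commands=[
    {"dx":0.38,"dy":0.1,"dz":-0.16,"wx":0,"wy":-0.09,"wz":0,"grip":8},
    {"dx":0.36,"dy":0.1,"dz":-0.21,"wx":0,"wy":-0.06,"wz":0,"grip":8},
    {"dx":0,"dy":0,"dz":0,"wx":0,"wy":0,"wz":0,"grip":8},
    {"dx":0,"dy":0,"dz":0,"wx":0,"wy":0,"wz":0,"grip":8},
    {"dx":0,"dy":0,"dz":0,"wx":0,"wy":0,"wz":0,"grip":8},
  ],
)

```text
time_s: 12.42
position: [0.5455, -0.1994, 0.154]
tcp_rot: [[0.993, -0.001, -0.115], [0.115, 0.001, 0.993], [-0.001, -1.0, 0.001]]
force: [-0.5, 0.2, 0.2]
opening: 0.132
```

```bash

python3 -c "
from h import *
st();plan([(.546,-.1996,.132)],[6.65],[3],8)"
```

```text
12.425 [ 0.5455 -0.1994  0.154 ] yaw 6.59 down [-0.001  0.001 -1.   ] F [-0.49  0.18  0.21] op 11.5
[{"dx":0.0,"dy":0.18,"dz":-0.0,"wx":0,"wy":-0.0,"wz":0,"grip":8},{"dx":0.01,"dy":0.19,"dz":-0.0,"wx":0,"wy":-0.0,"wz":0,"grip":8},{"dx":0.0,"dy":0.18,"dz":-0.01,"wx":0,"wy":-0.0,"wz":0,"grip":8}]
end [ 0.546  -0.1997  0.132 ] 6.59
```

Call:
drive_tool(
  commands=[
    {"dx":0.01,"dy":0.3,"dz":0,"wx":0,"wy":0,"wz":0,"grip":8},
    {"dx":0,"dy":0.3,"dz":0,"wx":0,"wy":0,"wz":0,"grip":8},
    {"dx":0,"dy":0.1,"dz":0,"wx":0,"wy":0,"wz":0,"grip":8},
    {"dx":0,"dy":0.05,"dz":0,"wx":0,"wy":0,"wz":0,"grip":8},
    {"dx":0,"dy":0,"dz":0,"wx":0,"wy":0,"wz":0,"grip":8},
    {"dx":0,"dy":0,"dz":0,"wx":0,"wy":0,"wz":0,"grip":8},
  ],
)

```text
time_s: 13.18
position: [0.547, -0.2, 0.1244]
tcp_rot: [[0.993, 0.001, -0.115], [0.115, -0.0, 0.993], [0.001, -1.0, -0.0]]
force: [-0.2, -0.4, -1.0]
opening: 0.135
```

Call:
drive_tool(
  commands=[
    {"dx":0,"dy":0.06,"dz":0,"wx":0,"wy":0,"wz":0,"grip":8},
    {"dx":0,"dy":0.06,"dz":0,"wx":0,"wy":0,"wz":0,"grip":8},
    {"dx":0,"dy":0.05,"dz":0,"wx":0,"wy":0,"wz":0,"grip":8},
    {"dx":0,"dy":0,"dz":0,"wx":0,"wy":0,"wz":0,"grip":8},
    {"dx":0,"dy":0,"dz":0,"wx":0,"wy":0,"wz":0,"grip":8},
  ],
)

```text
time_s: 13.8
position: [0.5468, -0.1999, 0.1173]
tcp_rot: [[0.993, 0.0, -0.115], [0.115, -0.0, 0.993], [0.0, -1.0, -0.0]]
force: [-0.6, 0.7, -0.9]
opening: 0.136
```

Call:
drive_tool(
  commands=[
    {"dx":0,"dy":0.04,"dz":0,"wx":0,"wy":0,"wz":0,"grip":8},
    {"dx":0,"dy":0.04,"dz":0,"wx":0,"wy":0,"wz":0,"grip":8},
    {"dx":0,"dy":0,"dz":0,"wx":0,"wy":0,"wz":0,"grip":8},
    {"dx":0,"dy":0,"dz":0,"wx":0,"wy":0,"wz":0,"grip":8},
  ],
)

```text
time_s: 14.3
position: [0.5468, -0.1999, 0.1141]
tcp_rot: [[0.993, -0.0, -0.115], [0.115, 0.0, 0.993], [-0.0, -1.0, 0.0]]
force: [0.6, 0.3, 0.1]
opening: 0.134
```

Call:
drive_tool(
  commands=[
    {"dx":0,"dy":0.05,"dz":0,"wx":0,"wy":0,"wz":0,"grip":8},
    {"dx":0,"dy":0.05,"dz":0,"wx":0,"wy":0,"wz":0,"grip":8},
    {"dx":0,"dy":0,"dz":0,"wx":0,"wy":0,"wz":0,"grip":8},
    {"dx":0,"dy":0,"dz":0,"wx":0,"wy":0,"wz":0,"grip":8},
  ],
)

```text
time_s: 14.8
position: [0.5468, -0.1999, 0.1101]
tcp_rot: [[0.993, -0.0, -0.115], [0.115, 0.0, 0.993], [-0.0, -1.0, 0.0]]
force: [-0.4, 0.1, -1.0]
opening: 0.134
```

Call:
drive_tool(
  commands=[
    {"dx":0,"dy":0.05,"dz":0,"wx":0,"wy":0,"wz":0,"grip":8},
    {"dx":0,"dy":0.05,"dz":0,"wx":0,"wy":0,"wz":0,"grip":8},
    {"dx":0,"dy":0.05,"dz":0,"wx":0,"wy":0,"wz":0,"grip":8},
    {"dx":0,"dy":0,"dz":0,"wx":0,"wy":0,"wz":0,"grip":8},
    {"dx":0,"dy":0,"dz":0,"wx":0,"wy":0,"wz":0,"grip":8},
  ],
)

```text
time_s: 15.42
position: [0.5468, -0.1999, 0.1041]
tcp_rot: [[0.993, 0.0, -0.115], [0.115, -0.0, 0.993], [0.0, -1.0, -0.0]]
force: [0.9, -0.4, 0.4]
opening: 0.134
```

Call:
drive_tool(
  commands=[
    {"dx":0,"dy":0.05,"dz":0,"wx":0,"wy":0,"wz":0,"grip":8},
    {"dx":0,"dy":0.05,"dz":0,"wx":0,"wy":0,"wz":0,"grip":8},
    {"dx":0,"dy":0.05,"dz":0,"wx":0,"wy":0,"wz":0,"grip":8},
    {"dx":0,"dy":0,"dz":0,"wx":0,"wy":0,"wz":0,"grip":8},
    {"dx":0,"dy":0,"dz":0,"wx":0,"wy":0,"wz":0,"grip":8},
  ],
)

```text
time_s: 16.05
position: [0.5468, -0.1999, 0.0981]
tcp_rot: [[0.993, -0.0, -0.115], [0.115, 0.0, 0.993], [-0.0, -1.0, 0.0]]
force: [-0.2, -0.3, -0.2]
opening: 0.135
```

```bash
python3 -c "
from h import *
st()
p,d,c=cap('side');q=cv2.resize(p[150:250,265:395],None,fx=6,fy=6,interpolation=cv2.INTER_CUBIC);cv2.imwrite('pics/g4.png',q[:,:,::-1])"
```

```text
16.05 [ 0.5468 -0.1999  0.0981] yaw 6.63 down [-0.  0. -1.] F [-0.22 -0.28 -0.19] op 11.7
```

View pics/g4.png

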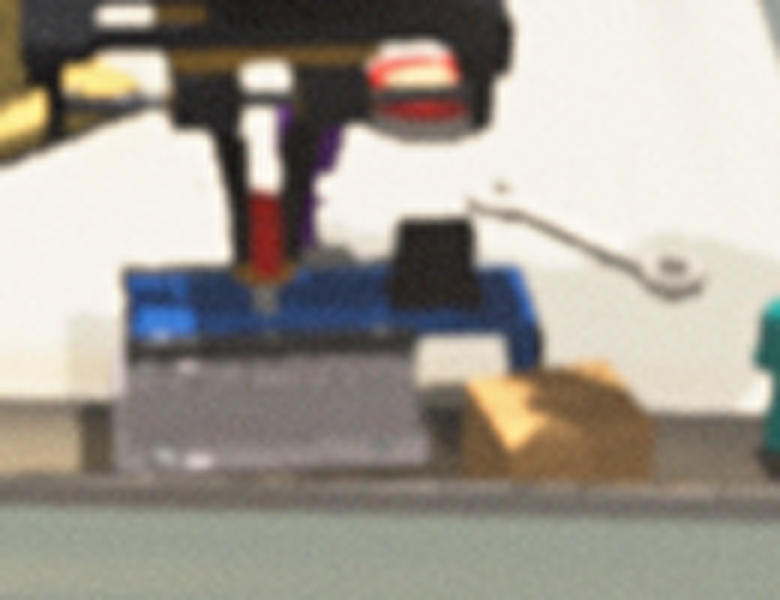

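The screw is well down through the arm: the flange at (265,272) is about 13 mm above the blue arm, and there is no contact force. I'll press on.

Call:
drive_tool(
  commands=[
    {"dx":0,"dy":0.06,"dz":0,"wx":0,"wy":0,"wz":0,"grip":8},
    {"dx":0,"dy":0.06,"dz":0,"wx":0,"wy":0,"wz":0,"grip":8},
    {"dx":0,"dy":0.06,"dz":0,"wx":0,"wy":0,"wz":0,"grip":8},
    {"dx":0,"dy":0.06,"dz":0,"wx":0,"wy":0,"wz":0,"grip":8},
    {"dx":0,"dy":0,"dz":0,"wx":0,"wy":0,"wz":0,"grip":8},
    {"dx":0,"dy":0,"dz":0,"wx":0,"wy":0,"wz":0,"grip":8},
  ],
)

```text
time_s: 16.85
position: [0.5467, -0.1999, 0.0888]
tcp_rot: [[0.993, 0.0, -0.115], [0.115, -0.0, 0.993], [0.0, -1.0, -0.0]]
force: [-0.2, 0.1, 2.1]
opening: 0.136
```

Call:
drive_tool(
  commands=[
    {"dx":0,"dy":0.05,"dz":0,"wx":0,"wy":0,"wz":0,"grip":8},
    {"dx":0,"dy":0.05,"dz":0,"wx":0,"wy":0,"wz":0,"grip":8},
    {"dx":0,"dy":0,"dz":0,"wx":0,"wy":0,"wz":0,"grip":8},
    {"dx":0,"dy":0,"dz":0,"wx":0,"wy":0,"wz":0,"grip":8},
  ],
)

```text
time_s: 17.35
position: [0.5468, -0.1999, 0.0848]
tcp_rot: [[0.993, 0.0, -0.115], [0.115, -0.0, 0.993], [0.0, -1.0, -0.0]]
force: [-0.8, 1.7, 5.4]
opening: 0.133
```

Call:
drive_tool(
  commands=[
    {"dx":0,"dy":0.03,"dz":0,"wx":0,"wy":0,"wz":0,"grip":8},
    {"dx":0,"dy":0.02,"dz":0,"wx":0,"wy":0,"wz":0,"grip":8},
    {"dx":0,"dy":0,"dz":0,"wx":0,"wy":0,"wz":0,"grip":8},
    {"dx":0,"dy":0,"dz":0,"wx":0,"wy":0,"wz":0,"grip":8},
  ],
)

```text
time_s: 17.85
position: [0.5468, -0.2, 0.0846]
tcp_rot: [[0.993, 0.001, -0.116], [0.116, -0.001, 0.993], [0.001, -1.0, -0.001]]
force: [-4.3, 1.5, 15.9]
opening: 0.131
```

The flange met the arm at the predicted height with 16 N. I'll ease off slightly and turn a quarter.

Call:
drive_tool(
  commands=[
    {"dx":0,"dy":-0.01,"dz":0,"wx":0,"wy":0.1,"wz":0,"grip":8},
    {"dx":0,"dy":0,"dz":0,"wx":0,"wy":0.1,"wz":0,"grip":8},
    {"dx":0,"dy":0,"dz":0,"wx":0,"wy":0.1,"wz":0,"grip":8},
    {"dx":0,"dy":0,"dz":0,"wx":0,"wy":0.1,"wz":0,"grip":8},
    {"dx":0,"dy":0,"dz":0,"wx":0,"wy":0,"wz":0,"grip":8},
  ],
)

```text
time_s: 18.48
position: [0.5472, -0.1999, 0.0846]
tcp_rot: [[0.871, 0.001, 0.491], [-0.491, -0.0, 0.871], [0.001, -1.0, 0.0]]
force: [-1.8, 1.2, 13.5]
opening: 0.132
```

Call:
drive_tool(
  commands=[
    {"dx":0,"dy":0,"dz":0,"wx":0,"wy":0.1,"wz":0,"grip":8},
    {"dx":0,"dy":0,"dz":0,"wx":0,"wy":0.1,"wz":0,"grip":8},
    {"dx":0,"dy":0,"dz":0,"wx":0,"wy":0.1,"wz":0,"grip":8},
    {"dx":0,"dy":0,"dz":0,"wx":0,"wy":0.1,"wz":0,"grip":8},
    {"dx":0,"dy":0,"dz":0,"wx":0,"wy":0.1,"wz":0,"grip":8},
    {"dx":0,"dy":0,"dz":0,"wx":0,"wy":0.1,"wz":0,"grip":8},
    {"dx":0,"dy":0,"dz":0,"wx":0,"wy":0,"wz":0,"grip":8},
    {"dx":0,"dy":0,"dz":0,"wx":0,"wy":0,"wz":0,"grip":8},
  ],
)

```text
time_s: 19.48
position: [0.5471, -0.1995, 0.0846]
tcp_rot: [[0.115, 0.001, 0.993], [-0.993, 0.0, 0.115], [-0.0, -1.0, 0.001]]
force: [-2.9, 3.3, 13.8]
opening: 0.138
```

```bash
python3 -c "
from h import *
st();print(bot.read_state()['moment'])"
```

```text
19.475 [ 0.5471 -0.1995  0.0846] yaw -83.4 down [ 0.001  0.    -1.   ] F [-2.89  3.29 13.79] op 12.0
[ 0.45602722  0.5719522  -0.05726674]
```

Call:
drive_tool(
  commands=[
    {"dx":0,"dy":-0.06,"dz":0,"wx":0,"wy":0,"wz":0,"grip":8},
    {"dx":0,"dy":-0.03,"dz":0,"wx":0,"wy":0,"wz":0,"grip":8},
    {"dx":0,"dy":0,"dz":0,"wx":0,"wy":0,"wz":0,"grip":8},
    {"dx":0,"dy":0,"dz":0,"wx":0,"wy":0,"wz":0,"grip":8},
  ],
)

```text
time_s: 19.98
position: [0.5469, -0.1996, 0.0864]
tcp_rot: [[0.115, 0.0, 0.993], [-0.993, 0.001, 0.115], [-0.001, -1.0, 0.0]]
force: [1.2, 3.0, 2.7]
opening: 0.134
```

Call:
drive_tool(
  commands=[
    {"dx":0,"dy":-0.04,"dz":0,"wx":0,"wy":0,"wz":0,"grip":8},
    {"dx":0,"dy":0,"dz":0,"wx":0,"wy":0,"wz":0,"grip":8},
    {"dx":0,"dy":0,"dz":0,"wx":0,"wy":0,"wz":0,"grip":8},
  ],
)

```text
time_s: 20.35
position: [0.5468, -0.1996, 0.087]
tcp_rot: [[0.115, -0.0, 0.993], [-0.993, 0.001, 0.115], [-0.001, -1.0, -0.0]]
force: [4.5, 3.0, -11.2]
opening: 0.13
```

Pulling up 0.6 mm met 11 N, so the pin is locked. I'll ease back, release and clear.

Call:
drive_tool(
  commands=[
    {"dx":0,"dy":0.03,"dz":0,"wx":0,"wy":0,"wz":0,"grip":8},
    {"dx":0,"dy":0,"dz":0,"wx":0,"wy":0,"wz":0,"grip":20},
    {"dx":0,"dy":0,"dz":0,"wx":0,"wy":0,"wz":0,"grip":30},
    {"dx":0,"dy":0,"dz":0,"wx":0,"wy":0,"wz":0,"grip":30},
    {"dx":0,"dy":-0.4,"dz":0,"wx":0,"wy":0,"wz":0,"grip":30},
    {"dx":0,"dy":-0.8,"dz":0,"wx":0,"wy":0,"wz":0,"grip":30},
    {"dx":0,"dy":-0.8,"dz":0,"wx":0,"wy":0,"wz":0,"grip":30},
    {"dx":0,"dy":-0.8,"dz":0,"wx":0,"wy":0,"wz":0,"grip":30},
  ],
)

```text
time_s: 21.35
position: [0.5468, -0.2001, 0.2013]
tcp_rot: [[0.115, 0.001, 0.993], [-0.993, -0.001, 0.115], [0.001, -1.0, 0.001]]
force: [0.2, 0.3, -0.0]
opening: 0.344
```

Call:
drive_tool(
  commands=[
    {"dx":-1,"dy":-0.5,"dz":0,"wx":0,"wy":0,"wz":0,"grip":30},
    {"dx":-1,"dy":0,"dz":0,"wx":0,"wy":0,"wz":0,"grip":30},
    {"dx":-1,"dy":0,"dz":0,"wx":0,"wy":0,"wz":0,"grip":30},
    {"dx":-1,"dy":0,"dz":0,"wx":0,"wy":0,"wz":0,"grip":30},
    {"dx":-1,"dy":0,"dz":0,"wx":0,"wy":0,"wz":0,"grip":30},
    {"dx":-1,"dy":0,"dz":0,"wx":0,"wy":0,"wz":0,"grip":30},
    {"dx":0,"dy":0,"dz":0,"wx":0,"wy":0,"wz":0,"grip":30},
    {"dx":0,"dy":0,"dz":0,"wx":0,"wy":0,"wz":0,"grip":30},
  ],
)

```text
time_s: 22.35
position: [0.5195, 0.0381, 0.2198]
tcp_rot: [[0.116, 0.002, 0.993], [-0.993, -0.001, 0.116], [0.001, -1.0, 0.002]]
force: [0.3, -0.0, 1.3]
opening: 0.344
```

```bash
python3 -c "
from h import *
st()
p=cap('top')[0];q=cap('side')[0]
f=lambda i:cv2.resize(i,None,fx=5,fy=5,interpolation=cv2.INTER_CUBIC)
cv2.imwrite('pics/end.png',np.hstack([f(p[180:280,295:355]),f(q[160:260,280:380])])[:,:,::-1])"
```

```text
22.35 [0.5195 0.0381 0.2198] yaw -83.34 down [ 0.002 -0.001 -1.   ] F [ 0.32 -0.01  1.32] op 30.0
```

View pics/end.png

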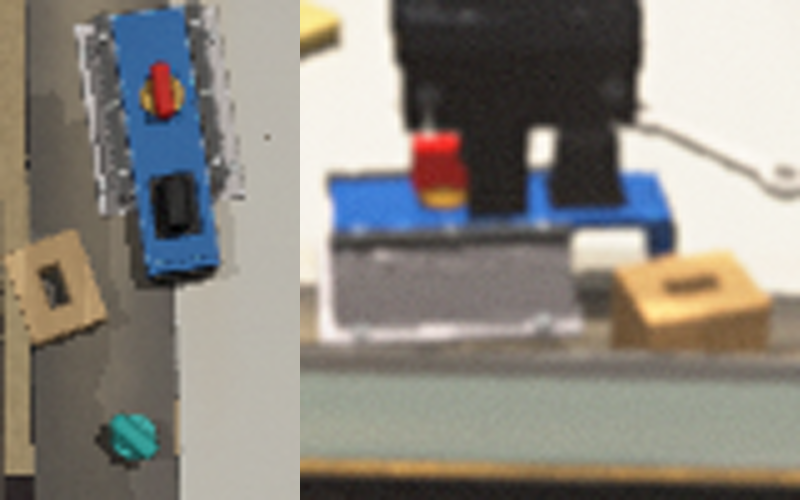

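The end picture shows the red wing along the guides at (162,88) in the top view. In the side view the brass flange at (443,195) lies close on the arm, and the block is empty. Handing in.

```bash
python3 -c "
from rig import workorder
print(workorder.hand_in())"
```

```text
the job is handed in; nothing more can be done
None
```

The thumbscrew is locked in the jig, and I handed the job in at about 22 s; no verdict is reported.

- **Arm:** I slid the stop arm back 25 mm by its grip. A top picture then showed its hole within about 1 mm of the middle marks.
- **Screw in:** The red thumbscrew went down through both keyed holes without catching, so I did not need to search for the lock plate's hole. The flange met the arm at the expected height with about 16 N, the highest press I read.
- **Lock:** After a 90° turn, the screw rose about 2 mm and then resisted an 11 N upward tug, so the pin is locked under the plate.

The last picture shows the wing lying along the guides, the flange down on the arm, and the gripper well clear. I never touched or went near the spanner, tin, offcuts or look-alikes. The last picture does not show them all, so I did not check each one's position afterwards. None of the checks failed or disagreed.

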